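Rub down the edge trim of a propeller guard on a swivelling work stand

ROBOT

A 6-joint arm with a two-finger parallel gripper is mounted at the origin on the work surface. World frame = base frame: x ahead of the robot, y to its left, z up, the work surface at z = 0. Lengths are in m, angles in rad, forces in N, time in s.
With the tool pointing down it reaches from about 0.275 to 0.75 m from the base axis. Payload 10.2 kg.
Tool frame: the origin (TCP) lies between the finger pads, 19 mm behind the fingertips; this is the grasp point; z points along the fingers, y is the line along which they close (so a half turn about z gives the same grasp; the last joint's range is limited). The gripper opens to 88 mm and grips with 3 to 60 N. Pads are 18 mm wide; open, the fingers measure 123 mm over their backs; the gripper's body (75 mm by 187 mm) begins 45 mm behind the grasp point.
Start: joints at [0.888, 0.313, 1.498, -0, 1.331, -0.223], TCP at [0.233, 0.47, 0.257] pointing down, gripper open.
Joint ranges: [-2.94, 2.94], [-0.97, 2.17], [0.19, 2.56], [-1.23, 4.37], [0.02, 3.11], [-2.88, 2.88]. Speed limits (rad/s): [2.39, 2.39, 3.01, 3.14, 3.14, 3.14].

INTERFACE

Orientations are given as a unit quaternion [x, y, z, w].
In Python, from rig import bot gives the robot as it stands. The module is installed in compiled form; this text tells all that it offers.
- The arm moves only by the tool arm_command, never from a script. Its argument "steps" is a list of rows, each a list of 3 entries, a list of its own where there are three numbers: the shift along the tool's x, y, z normalised to -1 to 1, where 1 is 80 mm, then the turn, a rotation vector about the tool's x, y, z normalised to -1 to 1, where 1 is 180 degrees, then the opening, from -1 (shut) to 1 (fully open). In form: [[[dx, dy, dz], [ax, ay, az], jaw], ...]. A call has 1 to 8 rows; each row is the pose to reach, as a shift and turn from the pose commanded when the call began, along the tool's axes at that moment, turning the shorter way round; what a row does not reach only later rows make up. A row lasts 1/8 s, in which the tool goes at most 62.5 mm and 10.7 degrees, less where a joint would pass 70% of its speed; a pose out of reach is approached as far as the arm can. A call with a number of a shift or a turn outside -1 to 1 is refused whole. A call with a gripper value outside its range is refused whole. The fingers move at their own pace and stop on an object; the grip force is fixed at half the most. Time passes only in rows, so rows that repeat a pose let the fingers close. It gives the time, the measured TCP pose, the force, the opening and the grip force at its end, in the units of the state.
- bot.state(): the state, without advancing time (a new reading comes with each control period).
- bot.get_image(name): name is "scene" or "top" or "wrist"; returns a dict with "img" (384x512x3 uint8, red, green, blue), "fovy" (degrees; the focal length in pixels is half the picture's height over the tangent of half this angle, whatever the lens; pixels are square), "cx", "cy" (the principal point, pixels), "k1" (the pictures are not rectified: a ray, as slopes to the right and down, at radius r is drawn at 1 + k1 r^2 times it, then the intrinsics apply), "xyz" and "orientation" of the camera in the world; the wrist camera has in their place "mount" (4x4, takes a point from camera to tool coordinates, whose origin is the TCP and whose axes are the flange's). Camera axes: x right, y up, looking along -z (the intrinsics and any distortion apply to the point x, -y, -z); pixel columns grow to the right and rows downward; lengths in m; the calibration is good to about 2 mm. A picture is of the moment at which its call begins: read the wrist's pose just before it. There is no depth.
- bot.finish_job(): hands the job in; it is judged then, once.
The state is a dict: "clock": time; "q": joint angles; "dq": joint speeds; "tau": joint torques, N m; "tcp_pos": TCP position; "ee_rot": TCP orientation; "contact_force": force on the tool from outside, world axes, zero at the start; "moment": the same for the moment, N m; "opening": finger opening in m; "grasp_force": force on a finger pad.
Only numpy, scipy, OpenCV 4.12 (cv2) and the standard library are available. Lean on these libraries where they do the work, as an engineer would, in place of code of your own. Each camera call takes 0.05 s, during which the arm holds its last target. There are 200 camera calls.

TASK

The curved propeller guard on the sprung, freely swivelling boom has a new edge trim to be firmed down: set the fingertips against its outer edge at the guard's free end, outside the white mark there, and press. Then rub along the edge in one unbroken pass until you are beyond the other white mark near the pivot, pressing at about 3 N (never under 1.5 N between the marks, never over 5.5 N anywhere) although the boom swings away from you, and finish before it reaches its end stop. Then take the fingers away, wait until the boom stands still short of the stop, and leave the other things on the bench alone.

Things in the scene. Friction and masses are not known exactly. Their poses are not given: they have to be found in the camera images.
- pivot (a point): Centre of the underside of the work stand's fixed round base (170 mm across), on the bench, on the boom's vertical pivot axis. Its axes are the stand's: at joint boom = 0 the boom's long arm points along the stand's -x, roughly towards the robot. The stand's place and yaw vary.
- boom (a joint): Boom angle about the pivot, rad; grows counter-clockwise from above, carrying the long arm to the robot's right (-y). Stops at -0.9 and 1.4. No centring spring: it yields to any push and coasts. Rotary damper 2.2 N m s/rad, dry friction 0.04 N m. Moment of inertia about the pivot, all included, nominally 0.86 kg m2 (varies by up to a third).
- beam_end (a point): Free end of the boom's long arm: middle of the end of the top of the aluminium beam (40 mm wide, top at height 65 mm), 385 mm from the pivot axis. The boom's x axis runs from here to the pivot. Beyond the pivot the beam goes on 250 mm with a round steel weight, top at height 113 mm; the pivot knob's top is at 96 mm.
- guard_slide (a joint): How far the guard is pressed in on its spring slide, m: 0 fully out, stop at 0.06. Spring 120 N/m, no preload, damping 3 N s/m: 3 N presses it in about 25 mm. Pressing moves the guard square to the boom's long arm, along the guard's -y. Slide and guard weigh 0.25 kg together.
- guard: Curved bumper tube, 24 mm thick, with slick black trim (friction about 0.25), chord 250 mm. Origin: middle of its outer face, height 100 mm. x along the chord to the pivot, y out of the face, z up. Outer face: y = sqrt(0.22^2 - x^2) - 0.22 (m), |x| < 0.125. In the boom's axes the origin is 0.25 m from the pivot along the long arm (-x) and 0.095 m minus guard_slide sideways (+y).
- mark_free (a point): White mark across the outer face near the guard's free end (far from the pivot), at guard x = -0.085; the 40 mm of tube beyond it (x -0.125 to -0.085) are for setting the fingers on. Axes as the guard's.
- mark_pivot (a point): White mark across the outer face near the pivot end, at guard x = 0.085; the 40 mm beyond it (x 0.085 to 0.125) are for leaving the edge. Axes as the guard's.
- spray_can: Bystander: upright aluminium spray can with a red cap, 60 mm across, 180 mm high; origin at the centre of its underside.
- tape_roll: Bystander: yellow roll 100 mm across, 45 mm high, lying flat; origin at the centre of its underside.
- screwdriver: Bystander: screwdriver lying on the bench; origin at its middle, at the underside.

How it is judged:
On the way, in this order (a step that is already met when the one before it is completed fails the run):
1. the fingers press on the edge outside the mark at the free end, with at least 1.5 N (x of the grasp point in the frame of guard below -0.085 m and contact force between the fingers and guard above 1.5 N), for 0.1 s.
2. still pressing, the fingers pass the middle of the guard (x of the grasp point in the frame of guard between -0.02 and 0.02 m and contact force between the fingers and guard above 1.5 N), for 0.1 s.
3. still pressing, the fingers get beyond the mark at the pivot end (x of the grasp point in the frame of guard above 0.085 m and contact force between the fingers and guard above 1.5 N), for 0.1 s.
At the end, for the whole second after the job is handed in: After the pass the guard is released (slide out to within 5 mm), the boom stands still (under 0.04 rad/s) clear of its end stops (joint between -0.85 and 1.36 rad), and no bystander has moved 30 mm (value of joint boom between -0.85 and 1.36 rad and velocity of joint boom between -0.04 and 0.04 rad/s and value of joint guard_slide below 0.005 m and distance of each of spray_can, tape_roll, screwdriver from where it was at the start of the episode below 0.03 m); the robot touches nothing.
It fails at once if the fingers are low at the edge between the white marks (up to 60 mm in front of or behind the face, TCP under 160 mm) with less than 1.5 N on the guard (x of the grasp point in the frame of guard between -0.08 and 0.08 m and y of the grasp point in the frame of guard between -0.06 and 0.06 m and height (world z) of the grasp point below 0.16 m and contact force between the fingers and guard below 1.5 N).
It fails at once if the guard is pressed with more than 5.5 N (contact force between anything else and guard above 5.5 N).
It fails at once if the boom reaches its end stop (value of joint boom above 1.38 rad).
It fails at once if a bystander is moved (distance of any of spray_can, tape_roll, screwdriver from where it was at the start of the episode above 0.03 m).
It also fails if it takes over 43 s, if anything falls off the work surface, if the arm or the gripper's body presses on something with over 40 N, if the wrist force passes 120 N, or if a joint passes its speed limit or range.

## Working session

There is one attempt and no reset: what is moved stays moved. The work goes in short steps, Python scripts to look and compute and a tool call to move; the robot and the scene stay as the last step left them, time stands still between calls to the robot, and variables do not carry over. Pictures are saved under pics/ and viewed, at most 10 in all, crops included, and the job is handed in when it is done.

Besides the shell and the picture viewer there is one more tool, called after "Request:" by a JSON object that holds its "op" and its "data". arm_command: Moves the arm, as the interface text tells. Scaled input: -1 to 1 covers 80 mm each way for a shift and 180 degrees each way for a turn. Its arguments: {"type":"object","properties":{"steps":{"type":"array","items":{"type":"array"}}},"required":["steps"]}

```bash
mkdir -p pics; python3 - <<'E'
from rig import bot
import cv2
s=bot.state(); print(s)
for n in("scene","top"):
    d=bot.get_image(n); cv2.imwrite(f"pics/{n}0.png",d["img"][:,:,::-1]); print(n,{k:v for k,v in d.items() if k!="img"})
E
```

```text
{'clock': 0.0, 'q': array([ 8.87578408e-01,  3.13447170e-01,  1.49841717e+00, -3.41120621e-05,
        1.33099029e+00, -2.23366679e-01]), 'dq': array([ 1.03808742e-03, -1.99022795e-05,  4.74012650e-04,  4.11564843e-05,
       -1.76544456e-04,  1.37805101e-03]), 'tau': array([-1.24792034e-03, -4.02209044e+01, -2.52283752e+01,  6.94397790e-02,
        3.51210509e-02, -1.02657543e-04]), 'tcp_pos': array([0.23286473, 0.47028885, 0.25687   ]), 'ee_rot': array([ 2.27901102e-01,  9.73684081e-01, -5.74520114e-04, -2.61435171e-04]), 'contact_force': array([ 0.62714482, -0.46686831,  0.05892978]), 'moment': array([-0.01416114, -0.01248477,  0.04302457]), 'grasp_force': 0.0, 'opening': 0.08825759655261992}
scene {'fovy': 50.49477360977703, 'cx': 255.26102768565715, 'cy': 189.40285982187805, 'k1': -0.07773271179775595, 'xyz': array([ 1.12237901, -0.81066984,  1.21386891]), 'orientation': array([0.32685801, 0.11647247, 0.34041887, 0.87390675])}
top {'fovy': 56.83677377982882, 'cx': 254.76943550974153, 'cy': 188.11904443588713, 'k1': -0.10821894522938257, 'xyz': array([ 0.41024309, -0.06707764,  1.44695006]), 'orientation': array([-0.02426556,  0.03935334,  0.70750217, -0.70519726])}
```

```bash
python3 - <<'E'
import cv2,numpy as np
a=cv2.imread("pics/top0.png"); cv2.imwrite("pics/top0b.png",cv2.resize(a,(800,600),interpolation=cv2.INTER_CUBIC))
E
```

```text
(no output)
```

View pics/top0b.png

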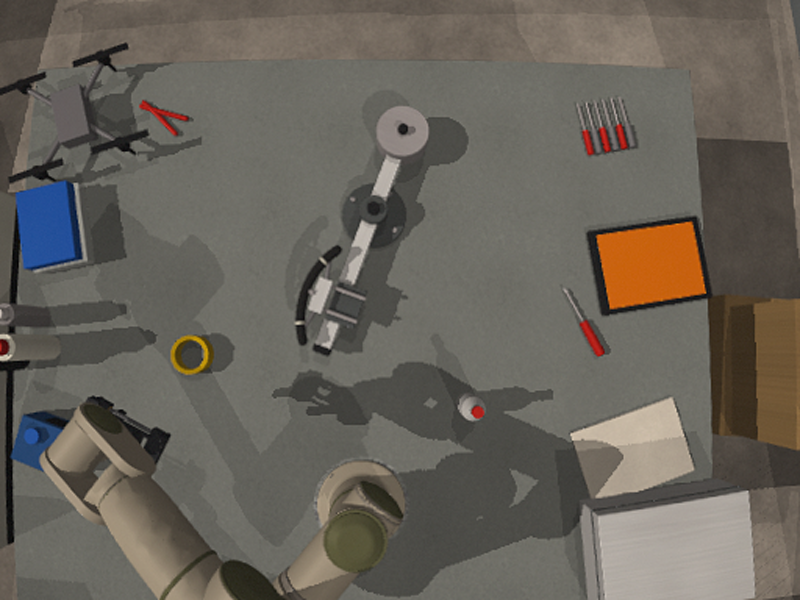

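View pics/scene0.png

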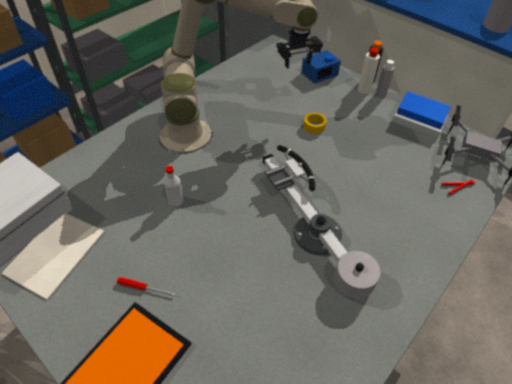

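Both views show the boom running from its weight (top view, enlarged, 402,129) through the pivot knob (373,208) to the beam end near (322,348). The guard is on the left (+y) side, with white marks near (323,260) and (301,323). The bystanders are the tape roll (191,355), the spray can (472,408) and the screwdriver (585,322). All of them are clear of the swing.

```bash
cat > h.py <<'E'
import numpy as np, cv2
from scipy.spatial.transform import Rotation as R
def ray(d,u,v):
    f=192/np.tan(np.radians(d["fovy"]/2)); p=np.array([(u-d["cx"])/f,(v-d["cy"])/f]); q=p.copy()
    for _ in range(20): q=p/(1+d["k1"]*(q@q))
    return R.from_quat(d["orientation"]).apply([q[0],-q[1],-1])
def onplane(d,u,v,z):
    r=ray(d,u,v); return d["xyz"]+r*(z-d["xyz"][2])/r[2]
E
python3 - <<'E'
from h import *
from rig import bot
d=bot.get_image("top"); im=d["img"][:,:,::-1].copy()
c=im[55:240,175:300]; cv2.imwrite("pics/crop.png",cv2.resize(c,None,fx=3.2,fy=3.2,interpolation=cv2.INTER_CUBIC))
g=cv2.cvtColor(im,cv2.COLOR_BGR2GRAY)
m=((g<45)).astype(np.uint8); m[:,:175]=0;m[:,300:]=0;m[240:]=0;m[:55]=0
n,l,s,ce=cv2.connectedComponentsWithStats(m)
for i in range(1,n):
    if s[i,4]>15: print(s[i],ce[i].round(1))
for k in range(4):
    print(bot.state()["contact_force"],bot.state()["clock"]); bot.get_image("top")
E
```

```text
[255  79   6   7  28] [257.6  82.1]
[235 129   8   9  55] [238.8 133. ]
[241 138   7  12  28] [243.8 143.7]
[207 157  11  11  60] [212.3 161.9]
[190 167  18  38 202] [196.5 185.3]
[190 208   6  13  62] [192.6 213.6]
[201 221  11   6  39] [205.6 223.5]
[-0.20259585 -0.47277516  0.27299498] 0.15
[-0.07908003  0.0910854   0.05790452] 0.2
[0.31650375 0.22665481 0.67814624] 0.25
[ 0.08683145 -0.33670554 -0.08515494] 0.3
```

View pics/crop.png

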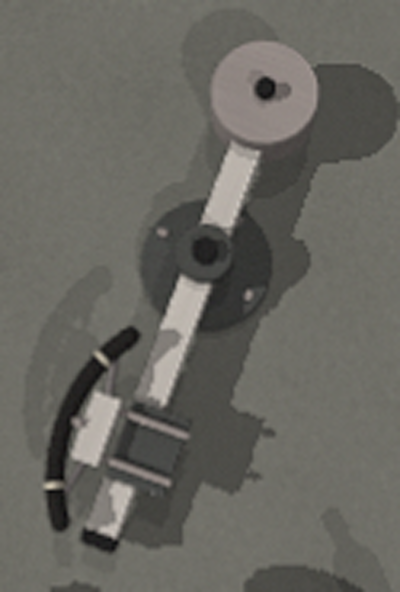

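```bash
python3 - <<'E'
from h import *
from rig import bot
d=bot.get_image("top")
P=onplane(d,238.9,133.1,.096); W=onplane(d,257.5,84.1,.113)
c=lambda u,v:(175+(u-.5)/3.2,55+(v-.5)/3.2)
m1=onplane(d,*c(100.5,357),.110); m2=onplane(d,*c(54,485),.110); e=onplane(d,*c(102,537),.065)
e2=onplane(d,*c(99,548),.06)
print("P",P,"W",W,np.hypot(*(W-P)[:2]))
for n,a in(("PW",W-P),("mm",m1-m2),("eP",P-e)): print(n,np.degrees(np.arctan2(a[1],a[0])),np.hypot(*a[:2]))
th=np.arctan2(*(W-P)[1::-1]); X=np.array([np.cos(th),np.sin(th)]);Y=np.array([-X[1],X[0]])
for m in(m1,m2,e,e2): print((m-P)[:2]@X,(m-P)[:2]@Y)
for n,u in(("bolt1",(163,232)),("bolt2",(249,295)),("base",(206,266))): p=onplane(d,*c(*u),.02); print(n,p, (p-P)[:2])
for n,(u,v,z) in dict(can=(472,408,.18),tape=(191,355,.045),sd=(585,322,.01)).items(): print(n,onplane(d,u/1.5625,v/1.5625,z))
# scene check of knob and weight
d=bot.get_image("scene"); im=d["img"][:,:,::-1]; cv2.imwrite("pics/sc.png",cv2.resize(im[130:310,240:390],None,fx=4,fy=3.3*4/3.3*0.83,interpolation=cv2.INTER_CUBIC))
def proj(p):
    q=R.from_quat(d["orientation"]).inv().apply(p-d["xyz"]); q=np.array([q[0],-q[1]])/-q[2]; f=192/np.tan(np.radians(d["fovy"]/2)); q*=1+d["k1"]*(q@q); return q*f+[d["cx"],d["cy"]]
print("scene knob",proj(P),"weight",proj(W),"m1",proj(m1),"m2",proj(m2))
E
```

```text
P [ 0.74691633 -0.03542663  0.096     ] W [ 0.93968072 -0.1082521   0.113     ] 0.20606226418562196
PW -20.696326357029907 0.20606226418562196
mm -19.42716534343831 0.16112440451657453
eP -19.936322407463116 0.36809332323738136
-0.1678796089197943 0.06887429016545871
-0.32896448571745357 0.06530550915456766
-0.36806094091365726 -0.004882456931979529
-0.38203212377414514 -0.005719604312072399
bolt1 [0.79015265 0.02031841 0.02      ] [0.04323632 0.05574505]
bolt2 [ 0.70761807 -0.08990557  0.02      ] [-0.03929826 -0.05447894]
base [ 0.74543982 -0.03497678  0.02      ] [-0.00147651  0.00044986]
can [ 0.263708   -0.26143954  0.18      ]
tape [0.38238107 0.4288909  0.045     ]
sd [ 0.46425114 -0.5920625   0.01      ]
scene knob [319.78737129 219.36580551] weight [356.39146709 263.81711466] m1 [311.1544819  177.43982567] m2 [288.3371443 150.3237259]
```

View pics/sc.png

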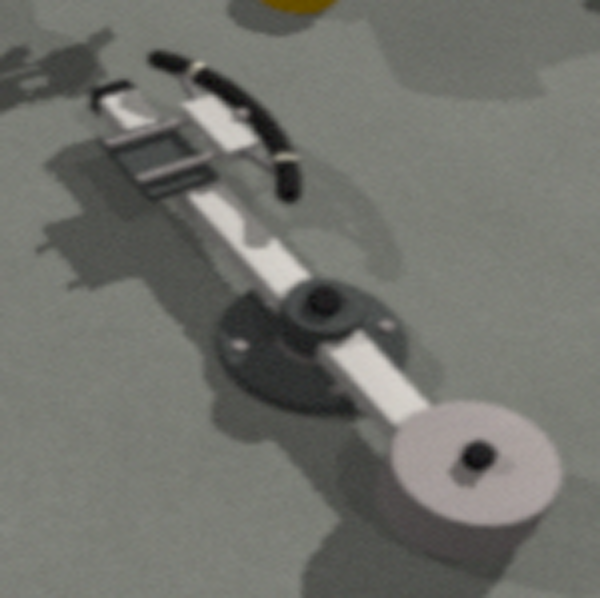

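The scene view agrees with my projections to within about 2 px. The pivot is near (0.7465, -0.035) and the boom's world angle is about -20.3°. Next I'll build a small contact model and work out the starting position.

```bash
cat > m.py <<'E'
import numpy as np
from scipy.optimize import brentq
P=np.array([.7465,-.0353]); Rg=.22; MU=.25; K=120; HALF=np.array([.009,.0175])  # finger half size along tool x,y
I,CD,FR=.86,2.2,.04
def ax(psi): return np.array([np.cos(psi),np.sin(psi)]),np.array([-np.sin(psi),np.cos(psi)])
def centre(psi,s): X,Y=ax(psi); return P-.25*X+(.095-s-Rg)*Y
def near(t,C,yaw):            # nearest point of the finger rectangle; yaw = world angle of tool y minus 90deg
    U,V=ax(yaw); d=C-t; return t+U*np.clip(d@U,-HALF[0],HALF[0])+V*np.clip(d@V,-HALF[1],HALF[1])
def gap(t,psi,s,yaw=0.): C=centre(psi,s); return np.linalg.norm(near(t,C,yaw)-C)-Rg
def gx(t,psi,s=0): X,Y=ax(psi); return (t-P)@X+.25, (t-P)@Y-.095+s
def slide(t,psi,yaw=0.):
    return 0. if gap(t,psi,0,yaw)>0 else brentq(lambda s:gap(t,psi,s,yaw),0,.15)
def force(t,psi,s,yaw,sd=0,mu=MU):       # total contact force, torque on boom
    if s<=0: return 0.,0.
    C=centre(psi,s); p=near(t,C,yaw); n=(p-C)/Rg; T=np.array([n[1],-n[0]]); X,Y=ax(psi)
    dirn=-n+mu*T; F=max(0,(K*s+3*sd)/-(dirn@Y)); f=F*dirn; r=p-P
    return F*np.hypot(1,mu), r[0]*f[1]-r[1]*f[0]
def tcp(x,psi,s,yaw=0.):      # TCP on the edge at guard x with slide s
    X,Y=ax(psi); b=P+(x-.25)*X
    y=brentq(lambda y:gap(b+y*Y,psi,s,yaw),.0,.16); return b+y*Y
def stepb(psi,w,tau,dt):
    a=tau-CD*w; a=a-FR*np.sign(w) if abs(w)>1e-3 else (0 if abs(a)<FR else a-FR*np.sign(a))
    w+=a/I*dt; return psi+w*dt,w
def plan(psi,w,xs,Fs,yaw=0.,mu=MU,s=0.):
    """xs,Fs: guard x and wanted force at row ends (first = now). Returns TCP, psi, w, s per row end."""
    out=[];N=25
    for i in range(len(xs)-1):
        for k in range(1,N+1):
            x=xs[i]+(xs[i+1]-xs[i])*k/N; F=Fs[i]+(Fs[i+1]-Fs[i])*k/N
            t=tcp(x,psi,s,yaw); f1,_=force(t,psi,1e-2,yaw,0,mu); s=1e-2*F/f1
            t=tcp(x,psi,s,yaw); psi,w=stepb(psi,w,force(t,psi,s,yaw,0,mu)[1] if s>0 else 0,.125/N)
        out.append((tcp(x,psi,s,yaw),psi,w,s))
    return out
E
python3 - <<'E'
from m import *
psi=np.radians(-20.3)
for x in(-.11,-.105): print(x,tcp(x,psi,0)," +30mm out ",tcp(x,psi,0)+[0,.03])
xs=[-.107]*6+list(np.linspace(-.107,.107,18)); Fs=list(np.linspace(0,3.2,6))+[3.2]*18
for i,(t,p,w,s) in enumerate(plan(psi,0,xs,Fs)): print(i,xs[i+1],t.round(4),round(np.degrees(p),1),round(w,3),round(s,4))
from rig import bot
s=bot.state();print(s["tcp_pos"],s["clock"])
E
```

```text
-0.11 [0.43886568 0.17071278]  +30mm out  [0.43886568 0.20071278]
-0.105 [0.44436422 0.17116537]  +30mm out  [0.44436422 0.20116537]
0 -0.107 [0.4406 0.1669] -20.3 0.006 0.0043
1 -0.107 [0.4388 0.1625] -20.2 0.027 0.0084
2 -0.107 [0.4364 0.1572] -19.9 0.061 0.0123
3 -0.107 [0.4333 0.1505] -19.3 0.102 0.016
4 -0.107 [0.4293 0.1423] -18.4 0.15 0.0196
5 -0.107 [0.4256 0.1356] -17.1 0.191 0.0196
6 -0.09441176470588235 [0.4347 0.1284] -15.6 0.222 0.0204
7 -0.08182352941176471 [0.4432 0.12  ] -14.0 0.245 0.0212
8 -0.06923529411764706 [0.4514 0.1109] -12.2 0.261 0.0219
9 -0.05664705882352941 [0.4596 0.1013] -10.2 0.273 0.0225
10 -0.04405882352941176 [0.4677 0.0915] -8.2 0.281 0.0231
11 -0.031470588235294125 [0.4761 0.0816] -6.2 0.287 0.0235
12 -0.018882352941176475 [0.4847 0.0719] -4.1 0.29 0.0237
13 -0.006294117647058825 [0.4936 0.0623] -2.1 0.291 0.024
14 0.006294117647058825 [0.5028 0.0529] 0.0 0.291 0.0242
15 0.018882352941176475 [0.5123 0.0437] 2.1 0.29 0.0244
16 0.031470588235294125 [0.5223 0.0347] 4.2 0.287 0.0247
17 0.04405882352941175 [0.5327 0.0261] 6.2 0.282 0.0248
18 0.0566470588235294 [0.5435 0.0177] 8.2 0.276 0.0249
19 0.06923529411764705 [0.5548 0.0097] 10.2 0.269 0.0249
20 0.0818235294117647 [0.5665 0.0021] 12.1 0.261 0.0248
21 0.09441176470588235 [ 0.5788 -0.0052] 13.9 0.251 0.0247
22 0.107 [ 0.5915 -0.0122] 15.6 0.24 0.0245
[0.23298923 0.47044869 0.25736154] 0.45
```

Request:
{"op": "arm_command", "data": {"steps": [[[-0.5, -0.25, 0], [0, 0, -0.05], -1], [[-1, -0.5, 0], [0, 0, -0.1], -1], [[-1, -0.5, 0], [0, 0, -0.1464], -1], [[-1, -0.5, 0], [0, 0, -0.1464], -1]]}}

```text
clock: 0.95
tcp_pos: [0.2871, 0.399, 0.2575]
ee_rot: [0.001, 1.0, 0.0, 0.0]
contact_force: [0.2, -0.1, 0.6]
opening: 0.0502
grasp_force: 0.0
```

Request:
{"op": "arm_command", "data": {"steps": [[[-0.5, -0.5, 0.1], [0, 0, 0], -1], [[-1, -1, 0.25], [0, 0, 0], -1], [[-1, -1, 0.25], [0, 0, 0], -1]]}}

```text
clock: 1.32
tcp_pos: [0.3684, 0.3174, 0.2366]
ee_rot: [0.003, 1.0, -0.0, -0.001]
contact_force: [-0.3, 0.4, 0.1]
opening: 0.0203
grasp_force: 0.0
```

Request:
{"op": "arm_command", "data": {"steps": [[[-0.5, -0.5, 0.3], [0, 0, 0], -1], [[-0.95, -1, 0.69], [0, 0, 0], -1], [[-0.95, -1, 0.69], [0, 0, 0], -1]]}}

```text
clock: 1.7
tcp_pos: [0.4433, 0.238, 0.1804]
ee_rot: [0.002, 1.0, -0.0, -0.002]
contact_force: [0.2, 0.8, 0.1]
opening: 0.0005
grasp_force: 0.0
```

Request:
{"op": "arm_command", "data": {"steps": [[[0, 0, 0.4], [0, 0, 0], -1], [[0, -0.2, 0.8], [0, 0, 0], -1], [[0, -0.4, 1], [0, 0, 0], -1], [[0, -0.4, 1], [0, 0, 0], -1], [[0, -0.4, 1], [0, 0, 0], -1]]}}

```text
clock: 2.33
tcp_pos: [0.4432, 0.2085, 0.1034]
ee_rot: [-0.0, 1.0, 0.0, 0.001]
contact_force: [0.4, -0.3, -0.1]
opening: 0.0006
grasp_force: 0.0
```

```bash
python3 - <<'E'
from h import *
from rig import bot
d=bot.get_image("top"); s=bot.state(); print(s["tcp_pos"],s["ee_rot"],s["contact_force"],s["opening"],s["q"],s["clock"])
cv2.imwrite("pics/st.png",cv2.resize(d["img"][100:250,160:290,::-1],None,fx=4,fy=4,interpolation=cv2.INTER_CUBIC))
from m import *
print(gx(s["tcp_pos"][:2],np.radians(-20.3)),gap(s["tcp_pos"][:2],np.radians(-20.3),0))
E
```

```text
[0.44320471 0.20840279 0.10339042] [-3.93464255e-04  9.99999353e-01  3.20568163e-04  1.01833018e-03] [ 0.00380593 -0.84341551  0.38444061] 0.000874123664986092 [ 1.99675886e-01  4.22643200e-01  1.78933623e+00  2.81531240e-04
  9.27489965e-01 -1.37207601e+00] 2.375
(np.float64(-0.11900647843471035), np.float64(0.028342201928940505)) 0.037231912251674576
```

View pics/st.png

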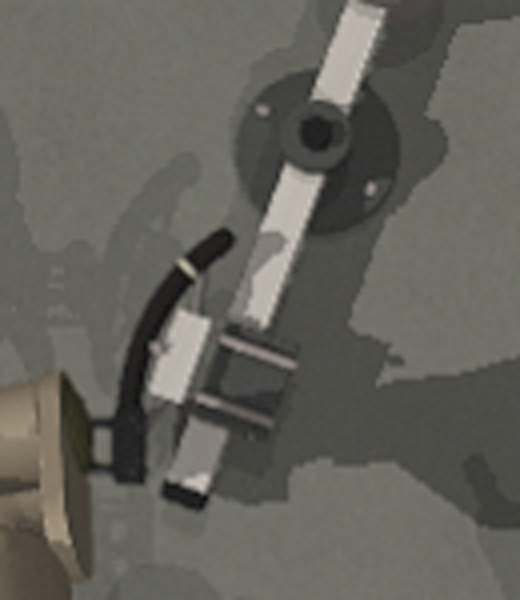

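The gripper is closed beside the guard's free end at 37 mm, with no contact yet. I'll approach gently.

Request:
{"op": "arm_command", "data": {"steps": [[[0, -0.19, 0], [0, 0, 0], -1], [[0, -0.34, 0], [0, 0, 0], -1], [[0, -0.39, 0], [0, 0, 0], -1], [[0, -0.44, 0], [0, 0, 0], -1], [[0, -0.48, 0], [0, 0, 0], -1], [[0, -0.52, 0], [0, 0, 0], -1]]}}

```text
clock: 3.12
tcp_pos: [0.4429, 0.1655, 0.1022]
ee_rot: [-0.0, 1.0, 0.0, -0.0]
contact_force: [-0.9, 0.9, -0.4]
opening: 0.0004
grasp_force: 0.4
```

```bash
cat > est.py <<'E'
from m import *
from rig import bot
def show():
    s=bot.state(); t=s["tcp_pos"][:2]; f=s["contact_force"]; print("tcp",s["tcp_pos"].round(4),"F",f.round(2),np.hypot(f[0],f[1]).round(2),"t",s["clock"]); return s,t,f
E
python3 - <<'E'
from est import *
s,t,f=show(); psi=np.radians(-20.3); sl=slide(t,psi); print(gap(t,psi,0),sl,force(t,psi,sl,0)[0],gx(t,psi,sl))
E
```

```text
tcp [0.4429 0.1655 0.1022] F [-0.88  0.89 -0.44] 1.25 t 3.125
-0.005554734622838009 0.00610177619354117 0.9311242956897358 (np.float64(-0.10440010379064735), np.float64(-0.005910469866224319))
```

```bash
cat >> est.py <<'E'
def go(cmd,psi,w,xs,Fs,s0,yaw=0.):
    for i,(t,p,w_,s) in enumerate(plan(psi,w,xs,Fs,yaw,s=s0)):
        d=(t-cmd)/.08; print(i,"x",round(xs[i+1],3),"rows",round(-d[0],3),round(d[1],3),"| tcp",t.round(4),"psi",round(np.degrees(p),2),"w",round(w_,3),"s",round(s,4))
E
python3 - <<'E'
from est import *
go(np.array([.443,.1655]),np.radians(-20.25),.02,[-.1045]+[-.105]*5,[1.05,1.5,2.,2.5,2.9,3.2],.0065)
E
```

```text
0 x -0.105 rows 0.038 -0.063 | tcp [0.44   0.1605] psi -20.01 w 0.046 s 0.0098
1 x -0.105 rows 0.069 -0.128 | tcp [0.4375 0.1552] psi -19.56 w 0.079 s 0.0129
2 x -0.105 rows 0.109 -0.209 | tcp [0.4342 0.1488] psi -18.86 w 0.116 s 0.0158
3 x -0.105 rows 0.156 -0.301 | tcp [0.4305 0.1414] psi -17.89 w 0.154 s 0.0181
4 x -0.105 rows 0.208 -0.405 | tcp [0.4263 0.1331] psi -16.65 w 0.191 s 0.0197
```

Request:
{"op": "arm_command", "data": {"steps": [[[0.03, -0.07, 0], [0, 0, 0], -1], [[0.07, -0.135, 0], [0, 0, 0], -1], [[0.11, -0.215, 0], [0, 0, 0], -1], [[0.155, -0.305, 0], [0, 0, 0], -1]]}}

```text
clock: 3.62
tcp_pos: [0.4304, 0.1407, 0.1023]
ee_rot: [-0.0, 1.0, 0.0, 0.0]
contact_force: [0.3, 1.2, -0.4]
opening: 0.0003
grasp_force: 0.9
```

```bash
python3 - <<'E'
from est import *
s,t,f=show()
for deg in(-19,-18.5,-18,-17.5): psi=np.radians(deg); sl=slide(t,psi); print(deg,round(sl,4),round(force(t,psi,sl,0)[0],2),gx(t,psi,sl))
c=np.array([.443-.155*.08,.1655-.305*.08]); print(c)
go(c,np.radians(-18),.15,[-.105]+[-.105,-.098,-.087,-.075,-.063],[2.8,3.1,3.2,3.2,3.2,3.2],.018)
E
```

```text
tcp [0.4304 0.1407 0.1023] F [ 0.31  1.21 -0.42] 1.25 t 3.625
-19 0.0249 3.84 (np.float64(-0.10623481496084208), np.float64(-0.006556359239362566))
-18.5 0.0221 3.4 (np.float64(-0.1056669091359575), np.float64(-0.006226939228665733))
-18 0.0194 2.97 (np.float64(-0.10507191789892179), np.float64(-0.0058879455635155245))
-17.5 0.0166 2.55 (np.float64(-0.10444988656062132), np.float64(-0.005539623042852233))
[0.4306 0.1411]
0 x -0.105 rows 0.046 -0.084 | tcp [0.4269 0.1344] psi -16.79 w 0.186 s 0.0192
1 x -0.098 rows 0.007 -0.182 | tcp [0.43   0.1266] psi -15.34 w 0.216 s 0.0202
2 x -0.087 rows -0.081 -0.283 | tcp [0.4371 0.1185] psi -13.7 w 0.241 s 0.0209
3 x -0.075 rows -0.179 -0.393 | tcp [0.4449 0.1096] psi -11.91 w 0.258 s 0.0216
4 x -0.063 rows -0.275 -0.51 | tcp [0.4526 0.1003] psi -10.01 w 0.271 s 0.0222
```

```bash
cat >> est.py <<'E'
def simrun(path,psi,w,I_,mu,lag=.0,yaw=0.):
    """path: list of (t,x,y) from start; returns psi,w,F samples at the given times"""
    import m; m.I=I_; path=np.array(path); out=[]; t=path[0,0]; dt=.002; sp=None; nxt=1
    while nxt<len(path):
        t+=dt; p=np.array([np.interp(t-lag,path[:,0],path[:,k]) for k in(1,2)])
        s=slide(p,psi,yaw); sd=0 if sp is None else (s-sp)/dt; sp=s
        mm=mu if np.isscalar(mu) else mu(t)
        F,tau=force(p,psi,s,yaw,np.clip(sd,-.2,.2),mm); psi,w=stepb(psi,w,tau,dt)
        if t>=path[nxt,0]-1e-6: out.append((round(path[nxt,0],3),round(np.degrees(psi),2),round(w,3),round(F,2),round(s,4),round(gx(p,psi,s)[0],4))); nxt+=1
    return out,psi,w
E
cat > path.py <<'E'
A=[(2.625,.443,.1919),(2.75,.443,.1799),(2.875,.443,.1759),(3.0,.443,.1719)]
A=[(2.375,.443,.2071),(2.5,.443,.1919),(2.625,.443,.1799),(2.75,.443,.1759),(2.875,.443,.1719),(3.0,.443,.1687),(3.125,.443,.1655)]
def add(rows):
    t,x,y=A[-1]
    for i,(a,b) in enumerate(rows): A.append((t+.125*(i+1),x-.08*a,y+.08*b))
add([(.03,-.07),(.07,-.135),(.11,-.215),(.155,-.305)])
E
python3 - <<'E'
from est import *; from path import *
for I_ in(.57,.86,1.14):
  for mu in(0,-.25):
    o,p,w=simrun(A,np.radians(-20.3),0,I_,mu); print(I_,mu,o[4:])
E
```

```text
0.57 0 [(np.float64(3.0), np.float64(-20.29), np.float64(0.005), np.float64(0.43), 0.0026, np.float64(-0.1054)), (np.float64(3.125), np.float64(-20.18), np.float64(0.027), np.float64(0.78), 0.0055, np.float64(-0.1041)), (np.float64(3.25), np.float64(-19.85), np.float64(0.067), np.float64(1.35), 0.0097, np.float64(-0.104)), (np.float64(3.375), np.float64(-19.23), np.float64(0.107), np.float64(1.57), 0.0117, np.float64(-0.1044)), (np.float64(3.5), np.float64(-18.31), np.float64(0.145), np.float64(1.8), 0.0134, np.float64(-0.1042)), (np.float64(3.625), np.float64(-17.16), np.float64(0.176), np.float64(1.92), 0.0145, np.float64(-0.1039))]
0.57 -0.25 [(np.float64(3.0), np.float64(-20.29), np.float64(0.006), np.float64(0.39), 0.0026, np.float64(-0.1054)), (np.float64(3.125), np.float64(-20.17), np.float64(0.029), np.float64(0.72), 0.0054, np.float64(-0.1041)), (np.float64(3.25), np.float64(-19.82), np.float64(0.07), np.float64(1.23), 0.0095, np.float64(-0.104)), (np.float64(3.375), np.float64(-19.16), np.float64(0.112), np.float64(1.41), 0.0113, np.float64(-0.1043)), (np.float64(3.5), np.f
[... 2063 characters left out ...]
.154), np.float64(2.51), 0.0188, np.float64(-0.1049))]
1.14 -0.25 [(np.float64(3.0), np.float64(-20.29), np.float64(0.003), np.float64(0.4), 0.0026, np.float64(-0.1054)), (np.float64(3.125), np.float64(-20.23), np.float64(0.017), np.float64(0.77), 0.0057, np.float64(-0.1042)), (np.float64(3.25), np.float64(-20.01), np.float64(0.046), np.float64(1.38), 0.0105, np.float64(-0.1042)), (np.float64(3.375), np.float64(-19.56), np.float64(0.081), np.float64(1.7), 0.0135, np.float64(-0.1049)), (np.float64(3.5), np.float64(-18.83), np.float64(0.12), np.float64(2.04), 0.0163, np.float64(-0.1049)), (np.float64(3.625), np.float64(-17.83), np.float64(0.159), np.float64(2.25), 0.0182, np.float64(-0.1047))]
```

```bash
python3 - <<'E'
from est import *; import m; from path import *
m.I=.65; c=np.array(A[-1][1:]); go(c,np.radians(-17.05),.178,[-.104,-.104,-.103,-.1],[1.8,2.6,3.0,3.2],.0137)
E
```

```text
0 x -0.104 rows 0.061 -0.12 | tcp [0.4257 0.1315] psi -15.75 w 0.189 s 0.0164
1 x -0.103 rows 0.105 -0.245 | tcp [0.4222 0.1215] psi -14.3 w 0.216 s 0.0187
2 x -0.1 rows 0.123 -0.369 | tcp [0.4208 0.1116] psi -12.65 w 0.243 s 0.02
```

Request:
{"op": "arm_command", "data": {"steps": [[[0.06, -0.12, 0], [0, 0, 0], -1], [[0.105, -0.245, 0], [0, 0, 0], -1]]}}

```text
clock: 3.88
tcp_pos: [0.4214, 0.121, 0.1021]
ee_rot: [-0.0, 1.0, 0.0, -0.001]
contact_force: [-1.8, 2.9, 0.6]
opening: 0.0004
grasp_force: 1.6
```

```bash
echo 'add([(.06,-.12),(.105,-.245)])' >> path.py
cat > now.py <<'E'
from est import *; from path import *
import sys,m
s,t,f=show(); mu=eval(sys.argv[1]) if len(sys.argv)>1 else 0
for I_ in(.57,.7,.86,1.14):
  for p0 in(-20.8,-20.3,-19.8):
    o,p,w=simrun(A,np.radians(p0),0,I_,mu); print(I_,p0,*[f"{v:.4g}" for v in o[-1]])
for fm in (2.0,2.5,3.,3.5):  # boom angle that matches force fm
    print("if F",fm,np.degrees(brentq(lambda q: force(t,q,slide(t,q),0)[0]-fm,s0:=np.radians(o[-1][1])-.1,s0+.25)).round(2),end=" ; ")
E
python3 now.py -.2
```

```text
tcp [0.4214 0.121  0.1021] F [-1.85  2.92  0.6 ] 3.45 t 3.875
0.57 -20.8 3.875 -14 0.236 2.13 0.0171 -0.1026
0.57 -20.3 3.875 -14.05 0.24 2.16 0.0174 -0.1027
0.57 -19.8 3.875 -14.12 0.244 2.21 0.0179 -0.1028
0.7 -20.8 3.875 -14.16 0.238 2.24 0.0181 -0.1028
0.7 -20.3 3.875 -14.25 0.243 2.3 0.0186 -0.1029
0.7 -19.8 3.875 -14.36 0.245 2.37 0.0191 -0.1031
0.86 -20.8 3.875 -14.4 0.24 2.4 0.0194 -0.1031
0.86 -20.3 3.875 -14.52 0.243 2.48 0.02 -0.1033
0.86 -19.8 3.875 -14.65 0.243 2.57 0.0208 -0.1034
1.14 -20.8 3.875 -14.84 0.239 2.7 0.0218 -0.1036
1.14 -20.3 3.875 -15 0.239 2.81 0.0227 -0.1038
1.14 -19.8 3.875 -15.15 0.235 2.92 0.0235 -0.104
if F 2.0 -13.21 ; if F 2.5 -13.8 ; if F 3.0 -14.39 ; if F 3.5 -14.97 ;
```

```bash
python3 - <<'E'
from est import *; import m; from path import *
m.I=.86; c=np.array(A[-1][1:]); go(c,np.radians(-14.5),.24,[-.103,-.099,-.091,-.081,-.07],[3.1,3.2,3.2,3.2,3.2],.0197)
E
```

```text
0 x -0.099 rows 0.003 -0.117 | tcp [0.422  0.1121] psi -12.72 w 0.256 s 0.0201
1 x -0.091 rows -0.044 -0.234 | tcp [0.4257 0.1028] psi -10.84 w 0.269 s 0.0206
2 x -0.081 rows -0.117 -0.353 | tcp [0.4316 0.0933] psi -8.87 w 0.279 s 0.0212
3 x -0.07 rows -0.204 -0.472 | tcp [0.4385 0.0837] psi -6.85 w 0.286 s 0.0218
```

Request:
{"op": "arm_command", "data": {"steps": [[[0.005, -0.12, 0], [0, 0, 0], -1], [[-0.045, -0.235, 0], [0, 0, 0], -1]]}}

```text
clock: 4.12
tcp_pos: [0.4255, 0.1021, 0.1021]
ee_rot: [0.0, 1.0, 0.0, -0.0]
contact_force: [-2.4, 2.8, -0.3]
opening: 0.0004
grasp_force: 1.7
```

```bash
echo 'add([(.005,-.12),(-.045,-.235)])' >> path.py; python3 now.py 'lambda t:-.2 if t<3.85 else .25'
```

```text
tcp [0.4255 0.1021 0.1021] F [-2.39  2.76 -0.33] 3.65 t 4.125
0.57 -20.8 4.125 -10.47 0.257 2.78 0.0189 -0.0904
0.57 -20.3 4.125 -10.48 0.26 2.78 0.0189 -0.0904
0.57 -19.8 4.125 -10.5 0.263 2.8 0.019 -0.0905
0.7 -20.8 4.125 -10.58 0.262 2.86 0.0195 -0.0906
0.7 -20.3 4.125 -10.61 0.266 2.88 0.0196 -0.0906
0.7 -19.8 4.125 -10.66 0.271 2.91 0.0199 -0.0907
0.86 -20.8 4.125 -10.75 0.268 2.99 0.0204 -0.0908
0.86 -20.3 4.125 -10.81 0.273 3.03 0.0207 -0.0909
0.86 -19.8 4.125 -10.9 0.278 3.1 0.0212 -0.091
1.14 -20.8 4.125 -11.14 0.276 3.29 0.0224 -0.0913
1.14 -20.3 4.125 -11.26 0.281 3.38 0.0231 -0.0915
1.14 -19.8 4.125 -11.4 0.285 3.49 0.0239 -0.0917
if F 2.0 -9.42 ; if F 2.5 -10.06 ; if F 3.0 -10.7 ; if F 3.5 -11.32 ;
```

```bash
python3 - <<'E'
from est import *; import m; from path import *
m.I=.92; c=np.array(A[-1][1:]); go(c,np.radians(-10.95),.272,[-.091,-.081,-.07,-.058,-.046],[3.15,3.2,3.2,3.2,3.2],.0213)
E
```

```text
0 x -0.081 rows -0.075 -0.111 | tcp [0.4318 0.0938] psi -8.97 w 0.28 s 0.0212
1 x -0.07 rows -0.161 -0.231 | tcp [0.4387 0.0842] psi -6.94 w 0.287 s 0.0218
2 x -0.058 rows -0.262 -0.351 | tcp [0.4468 0.0746] psi -4.87 w 0.291 s 0.0224
3 x -0.046 rows -0.365 -0.471 | tcp [0.455 0.065] psi -2.77 w 0.294 s 0.0229
```

Request:
{"op": "arm_command", "data": {"steps": [[[-0.075, -0.112, 0], [0, 0, 0], -1], [[-0.16, -0.23, 0], [0, 0, 0], -1], [[-0.26, -0.35, 0], [0, 0, 0], -1]]}}

```text
clock: 4.5
tcp_pos: [0.4472, 0.0741, 0.1022]
ee_rot: [-0.0, 1.0, -0.0, 0.0]
contact_force: [-1.5, 2.9, -0.0]
opening: 0.0004
grasp_force: 1.7
```

```bash
echo 'add([(-.075,-.112),(-.16,-.23),(-.26,-.35)])' >> path.py; python3 now.py 'lambda t:-.2 if t<3.85 else .25'
```

```text
tcp [0.4472 0.0741 0.1022] F [-1.54  2.87 -0.01] 3.26 t 4.5
0.57 -20.8 4.5 -4.67 0.28 2.76 0.0215 -0.0579
0.57 -20.3 4.5 -4.65 0.28 2.75 0.0214 -0.0578
0.57 -19.8 4.5 -4.64 0.28 2.74 0.0213 -0.0578
0.7 -20.8 4.5 -4.7 0.282 2.78 0.0216 -0.0579
0.7 -20.3 4.5 -4.68 0.283 2.76 0.0215 -0.0579
0.7 -19.8 4.5 -4.66 0.284 2.75 0.0214 -0.0578
0.86 -20.8 4.5 -4.75 0.287 2.8 0.0218 -0.058
0.86 -20.3 4.5 -4.72 0.288 2.79 0.0217 -0.0579
0.86 -19.8 4.5 -4.71 0.292 2.78 0.0217 -0.0579
1.14 -20.8 4.5 -4.89 0.298 2.89 0.0226 -0.0582
1.14 -20.3 4.5 -4.9 0.302 2.89 0.0226 -0.0582
1.14 -19.8 4.5 -4.94 0.307 2.91 0.0228 -0.0583
if F 2.0 -3.24 ; if F 2.5 -3.99 ; if F 3.0 -4.75 ; if F 3.5 -5.49 ;
```

```bash
python3 - <<'E'
from est import *; import m; from path import *
m.I=.92; c=np.array(A[-1][1:]); go(c,np.radians(-4.85),.291,[-.058,-.046,-.034,-.021,-.009,.003],[2.95,3.05,3.1,3.1,3.1,3.1],.0222)
E
```

```text
0 x -0.046 rows -0.106 -0.109 | tcp [0.4551 0.066 ] psi -2.77 w 0.289 s 0.022
1 x -0.034 rows -0.213 -0.229 | tcp [0.4636 0.0564] psi -0.7 w 0.289 s 0.0227
2 x -0.021 rows -0.336 -0.341 | tcp [0.4734 0.0474] psi 1.37 w 0.289 s 0.0232
3 x -0.009 rows -0.45 -0.452 | tcp [0.4826 0.0385] psi 3.43 w 0.287 s 0.0235
4 x 0.003 rows -0.569 -0.559 | tcp [0.4921 0.03  ] psi 5.48 w 0.285 s 0.0238
```

Request:
{"op": "arm_command", "data": {"steps": [[[-0.105, -0.112, 0], [0, 0, 0], -1], [[-0.215, -0.23, 0], [0, 0, 0], -1], [[-0.335, -0.342, 0], [0, 0, 0], -1], [[-0.45, -0.453, 0], [0, 0, 0], -1]]}}

```text
clock: 5.0
tcp_pos: [0.4833, 0.0379, 0.1022]
ee_rot: [-0.0, 1.0, -0.0, 0.0]
contact_force: [-2.3, 3.5, 0.1]
opening: 0.0004
grasp_force: 1.5
```

```bash
echo 'add([(-.105,-.112),(-.215,-.23),(-.335,-.342),(-.45,-.453)])' >> path.py; python3 now.py 'lambda t:-.2 if t<3.85 else .25'
```

```text
tcp [0.4833 0.0379 0.1022] F [-2.29  3.46  0.13] 4.15 t 5.0
0.57 -20.8 5 3.49 0.285 2.8 0.0234 -0.0089
0.57 -20.3 5 3.5 0.285 2.8 0.0234 -0.0089
0.57 -19.8 5 3.5 0.284 2.8 0.0234 -0.0089
0.7 -20.8 5 3.49 0.286 2.8 0.0235 -0.0089
0.7 -20.3 5 3.5 0.285 2.79 0.0234 -0.0089
0.7 -19.8 5 3.52 0.284 2.79 0.0233 -0.0089
0.86 -20.8 5 3.51 0.287 2.79 0.0234 -0.0089
0.86 -20.3 5 3.54 0.286 2.77 0.0232 -0.0088
0.86 -19.8 5 3.57 0.285 2.76 0.0231 -0.0088
1.14 -20.8 5 3.59 0.291 2.74 0.023 -0.0088
1.14 -20.3 5 3.65 0.291 2.71 0.0228 -0.0087
1.14 -19.8 5 3.7 0.292 2.68 0.0226 -0.0086
if F 2.0 5.26 ; if F 2.5 4.34 ; if F 3.0 3.42 ; if F 3.5 2.5 ;
```

```bash
python3 - <<'E'
from est import *; import m; from path import *
m.I=.92; c=np.array(A[-1][1:])
for p in(2.9,3.4): go(c,np.radians(p),.286,[-.009,.003,.015,.027,.039],[3.2,3.1,3.0,3.0,3.0],.0240)
E
```

```text
0 x 0.003 rows -0.127 -0.077 | tcp [0.4927 0.0323] psi 4.95 w 0.285 s 0.0238
1 x 0.015 rows -0.248 -0.173 | tcp [0.5024 0.0246] psi 6.97 w 0.28 s 0.0233
2 x 0.027 rows -0.375 -0.272 | tcp [0.5126 0.0167] psi 8.95 w 0.273 s 0.0234
3 x 0.039 rows -0.506 -0.365 | tcp [0.5231 0.0092] psi 10.88 w 0.266 s 0.0235
0 x 0.003 rows -0.119 -0.104 | tcp [0.4921 0.0301] psi 5.45 w 0.285 s 0.0238
1 x 0.015 rows -0.241 -0.198 | tcp [0.5019 0.0226] psi 7.47 w 0.28 s 0.0233
2 x 0.027 rows -0.369 -0.296 | tcp [0.5121 0.0147] psi 9.45 w 0.273 s 0.0234
3 x 0.039 rows -0.501 -0.389 | tcp [0.5227 0.0073] psi 11.38 w 0.266 s 0.0235
```

Request:
{"op": "arm_command", "data": {"steps": [[[-0.122, -0.09, 0], [0, 0, 0], -1], [[-0.245, -0.187, 0], [0, 0, 0], -1]]}}

```text
clock: 5.25
tcp_pos: [0.5029, 0.0231, 0.1022]
ee_rot: [-0.0, 1.0, -0.0, 0.0]
contact_force: [-1.5, 2.5, 0.1]
opening: 0.0005
grasp_force: 1.4
```

```bash
echo 'add([(-.122,-.09),(-.245,-.187)])' >> path.py; python3 now.py 'lambda t:-.2 if t<3.85 else .25'
```

```text
tcp [0.5029 0.0231 0.1022] F [-1.47  2.55  0.05] 2.94 t 5.25
0.57 -20.8 5.25 7.47 0.268 2.63 0.0225 0.0154
0.57 -20.3 5.25 7.47 0.268 2.63 0.0225 0.0154
0.57 -19.8 5.25 7.47 0.268 2.63 0.0225 0.0154
0.7 -20.8 5.25 7.49 0.27 2.62 0.0224 0.0154
0.7 -20.3 5.25 7.49 0.27 2.62 0.0224 0.0154
0.7 -19.8 5.25 7.5 0.269 2.62 0.0224 0.0155
0.86 -20.8 5.25 7.53 0.272 2.6 0.0222 0.0155
0.86 -20.3 5.25 7.54 0.271 2.59 0.0222 0.0155
0.86 -19.8 5.25 7.56 0.27 2.59 0.0221 0.0156
1.14 -20.8 5.25 7.66 0.276 2.53 0.0217 0.0157
1.14 -20.3 5.25 7.7 0.275 2.51 0.0215 0.0158
1.14 -19.8 5.25 7.76 0.274 2.49 0.0213 0.0159
if F 2.0 9.0 ; if F 2.5 8.0 ; if F 3.0 6.99 ; if F 3.5 5.99 ;
```

```bash
python3 - <<'E'
from est import *; import m; from path import *
m.I=.9; c=np.array(A[-1][1:]); go(c,np.radians(7.4),.272,[.0154,.027,.039,.051,.063],[2.8,3.0,3.1,3.1,3.1],.0227)
E
```

```text
0 x 0.027 rows -0.125 -0.103 | tcp [0.5122 0.0152] psi 9.32 w 0.265 s 0.0234
1 x 0.039 rows -0.26 -0.203 | tcp [0.523  0.0073] psi 11.2 w 0.261 s 0.0242
2 x 0.051 rows -0.397 -0.289 | tcp [5.339e-01 4.000e-04] psi 13.06 w 0.258 s 0.0242
3 x 0.063 rows -0.538 -0.372 | tcp [ 0.5453 -0.0063] psi 14.89 w 0.253 s 0.0242
```

Request:
{"op": "arm_command", "data": {"steps": [[[-0.125, -0.102, 0], [0, 0, 0], -1], [[-0.26, -0.2, 0], [0, 0, 0], -1], [[-0.397, -0.288, 0], [0, 0, 0], -1]]}}

```text
clock: 5.62
tcp_pos: [0.5347, -0.0, 0.1022]
ee_rot: [-0.0, 1.0, 0.0, -0.0]
contact_force: [-1.3, 3.5, -0.5]
opening: 0.0005
grasp_force: 1.4
```

```bash
echo 'add([(-.125,-.102),(-.26,-.2),(-.397,-.288)])' >> path.py; python3 now.py 'lambda t:-.2 if t<3.85 else .25'
```

```text
tcp [ 0.5347 -0.      0.1022] F [-1.32  3.52 -0.51] 3.76 t 5.625
0.57 -20.8 5.625 13.04 0.254 2.93 0.0243 0.051
0.57 -20.3 5.625 13.03 0.254 2.93 0.0243 0.051
0.57 -19.8 5.625 13.03 0.254 2.93 0.0243 0.051
0.7 -20.8 5.625 13.09 0.254 2.9 0.0241 0.0511
0.7 -20.3 5.625 13.09 0.254 2.9 0.0241 0.0511
0.7 -19.8 5.625 13.08 0.254 2.9 0.0241 0.0511
0.86 -20.8 5.625 13.16 0.255 2.87 0.0238 0.0512
0.86 -20.3 5.625 13.16 0.255 2.87 0.0238 0.0512
0.86 -19.8 5.625 13.16 0.254 2.87 0.0238 0.0512
1.14 -20.8 5.625 13.34 0.256 2.79 0.0232 0.0514
1.14 -20.3 5.625 13.36 0.255 2.78 0.0231 0.0515
1.14 -19.8 5.625 13.39 0.253 2.77 0.023 0.0515
if F 2.0 15.19 ; if F 2.5 14.06 ; if F 3.0 12.95 ; if F 3.5 11.85 ;
```

```bash
python3 - <<'E'
from est import *; import m; from path import *
m.I=.86; c=np.array(A[-1][1:]); go(c,np.radians(12.9),.255,[.051,.063,.075,.087,.097,.104,.106],[3.05,3.05,3.05,3.05,3.05,3.0,3.0],.0245)
E
```

```text
0 x 0.063 rows -0.141 -0.072 | tcp [ 0.5453 -0.0053] psi 14.71 w 0.25 s 0.0239
1 x 0.075 rows -0.287 -0.149 | tcp [ 0.5569 -0.0115] psi 16.49 w 0.245 s 0.0238
2 x 0.087 rows -0.438 -0.222 | tcp [ 0.569  -0.0173] psi 18.22 w 0.24 s 0.0238
3 x 0.097 rows -0.566 -0.291 | tcp [ 0.5793 -0.0228] psi 19.91 w 0.232 s 0.0236
4 x 0.104 rows -0.657 -0.351 | tcp [ 0.5865 -0.0276] psi 21.54 w 0.224 s 0.0232
5 x 0.106 rows -0.683 -0.409 | tcp [ 0.5886 -0.0322] psi 23.11 w 0.216 s 0.0231
```

Request:
{"op": "arm_command", "data": {"steps": [[[-0.141, -0.075, 0], [0, 0, 0], -1], [[-0.287, -0.152, 0], [0, 0, 0], -1], [[-0.438, -0.225, 0], [0, 0, 0], -1]]}}

```text
clock: 6.0
tcp_pos: [0.5698, -0.0179, 0.1022]
ee_rot: [-0.0, 1.0, 0.0, -0.0]
contact_force: [-0.7, 1.9, 0.9]
opening: 0.0006
grasp_force: 1.3
```

```bash
echo 'add([(-.141,-.075),(-.287,-.152),(-.438,-.225)])' >> path.py; python3 now.py 'lambda t:-.2 if t<3.85 else .25'; python3 - <<'E'
from est import *; import m; from path import *
m.I=.86; c=np.array(A[-1][1:]); go(c,np.radians(18.3),.24,[.087,.097,.104,.107,.107],[3.05,3.05,3.05,3.0,3.0],.0238)
E
```

```text
tcp [ 0.5698 -0.0179  0.1022] F [-0.7   1.87  0.85] 2.0 t 6.0
0.57 -20.8 6 18.3 0.235 2.8 0.0238 0.0871
0.57 -20.3 6 18.3 0.235 2.8 0.0238 0.0871
0.57 -19.8 6 18.3 0.235 2.8 0.0238 0.0871
0.7 -20.8 6 18.37 0.235 2.77 0.0236 0.0871
0.7 -20.3 6 18.37 0.235 2.77 0.0236 0.0871
0.7 -19.8 6 18.36 0.235 2.78 0.0236 0.0871
0.86 -20.8 6 18.46 0.236 2.74 0.0233 0.0873
0.86 -20.3 6 18.45 0.236 2.74 0.0233 0.0872
0.86 -19.8 6 18.44 0.236 2.74 0.0233 0.0872
1.14 -20.8 6 18.63 0.236 2.66 0.0227 0.0875
1.14 -20.3 6 18.63 0.235 2.66 0.0227 0.0875
1.14 -19.8 6 18.64 0.234 2.66 0.0226 0.0875
if F 2.0 20.47 ; if F 2.5 19.26 ; if F 3.0 18.05 ; if F 3.5 16.84 ; 0 x 0.097 rows -0.128 -0.069 | tcp [ 0.5792 -0.0231] psi 19.99 w 0.232 s 0.0236
1 x 0.104 rows -0.22 -0.133 | tcp [ 0.5866 -0.0282] psi 21.63 w 0.224 s 0.0235
2 x 0.107 rows -0.259 -0.187 | tcp [ 0.5897 -0.0325] psi 23.21 w 0.217 s 0.0231
3 x 0.107 rows -0.26 -0.242 | tcp [ 0.5898 -0.0369] psi 24.73 w 0.21 s 0.0231
```

Request:
{"op": "arm_command", "data": {"steps": [[[-0.125, -0.083, 0], [0, 0, 0], -1], [[-0.215, -0.155, 0], [0, 0, 0], -1], [[-0.245, -0.215, 0], [0, 0, 0], -1]]}}

```text
clock: 6.38
tcp_pos: [0.5889, -0.035, 0.1021]
ee_rot: [-0.0, 1.0, 0.0, -0.0]
contact_force: [-0.7, 2.7, 0.8]
opening: 0.0004
grasp_force: 1.4
```

```bash
echo 'add([(-.125,-.083),(-.215,-.155),(-.245,-.215)])' >> path.py; python3 now.py 'lambda t:-.2 if t<3.85 else .25'
```

```text
tcp [ 0.5889 -0.035   0.1021] F [-0.7   2.74  0.78] 2.83 t 6.375
0.57 -20.8 6.375 23.2 0.224 3.13 0.0257 0.1051
0.57 -20.3 6.375 23.2 0.224 3.13 0.0257 0.1051
0.57 -19.8 6.375 23.2 0.224 3.13 0.0257 0.1051
0.7 -20.8 6.375 23.27 0.224 3.1 0.0255 0.1052
0.7 -20.3 6.375 23.27 0.224 3.11 0.0255 0.1052
0.7 -19.8 6.375 23.27 0.224 3.11 0.0255 0.1052
0.86 -20.8 6.375 23.36 0.224 3.07 0.0252 0.1053
0.86 -20.3 6.375 23.36 0.224 3.07 0.0252 0.1053
0.86 -19.8 6.375 23.35 0.224 3.07 0.0252 0.1053
1.14 -20.8 6.375 23.54 0.223 3 0.0246 0.1055
1.14 -20.3 6.375 23.53 0.223 3.01 0.0246 0.1054
1.14 -19.8 6.375 23.52 0.222 3.01 0.0247 0.1054
if F 2.0 26.22 ; if F 2.5 24.91 ; if F 3.0 23.61 ; if F 3.5 22.31 ;
```

Request:
{"op": "arm_command", "data": {"steps": [[[-0.02, 0.1, 0], [0, 0, 0], -1], [[-0.03, 0.25, 0], [0, 0, 0], -1], [[-0.03, 0.45, 0], [0, 0, 0], -1], [[-0.03, 0.75, 0], [0, 0, 0], -1], [[-0.03, 1, 0], [0, 0, 0], -1], [[-0.03, 1, -0.5], [0, 0, 0], -1], [[-0.03, 1, -1], [0, 0, 0], -1], [[-0.03, 1, -1], [0, 0, 0], -1]]}}

```text
clock: 7.38
tcp_pos: [0.5921, 0.0461, 0.1852]
ee_rot: [-0.0, 1.0, -0.0, 0.003]
contact_force: [-0.1, 0.1, 0.4]
opening: 0.0006
grasp_force: 0.0
```

Request:
{"op": "arm_command", "data": {"steps": [[[0, 0.5, 0], [0, 0, 0], -1], [[0, 1, 0], [0, 0, 0], -1], [[0, 1, 0], [0, 0, 0], -1], [[0, 1, 0], [0, 0, 0], -1], [[0, 1, 0], [0, 0, 0], -1], [[0, 1, 0], [0, 0, 0], -1], [[0, 1, 0], [0, 0, 0], -1], [[0, 1, 0], [0, 0, 0], -1]]}}

```text
clock: 8.38
tcp_pos: [0.591, 0.1252, 0.1822]
ee_rot: [0.0, 1.0, 0.0, 0.0]
contact_force: [0.5, 0.5, -0.0]
opening: 0.0003
grasp_force: 0.0
```

Request:
{"op": "arm_command", "data": {"steps": [[[0, 0, 0], [0, 0, 0], -1], [[0, 0, 0], [0, 0, 0], -1], [[0, 0, 0], [0, 0, 0], -1], [[0, 0, 0], [0, 0, 0], -1], [[0, 0, 0], [0, 0, 0], -1], [[0, 0, 0], [0, 0, 0], -1], [[0, 0, 0], [0, 0, 0], -1], [[0, 0, 0], [0, 0, 0], -1]]}}

```text
clock: 9.38
tcp_pos: [0.591, 0.1253, 0.1822]
ee_rot: [-0.0, 1.0, -0.0, -0.0]
contact_force: [-0.7, -0.2, 0.5]
opening: 0.0006
grasp_force: 0.0
```

```bash
python3 - <<'E'
from h import *
from rig import bot
a=bot.get_image("top")["img"].astype(int)
for _ in range(10): b=bot.get_image("top")["img"]
print("changed px",(np.abs(a-b).max(2)>40).sum(), bot.state()["contact_force"],bot.state()["clock"])
cv2.imwrite("pics/end.png",cv2.resize(b[:,:,::-1],(800,600)))
E
```

```text
changed px 0 [ 0.20081331 -0.89633531 -1.04637723] 9.925
```

View pics/end.png

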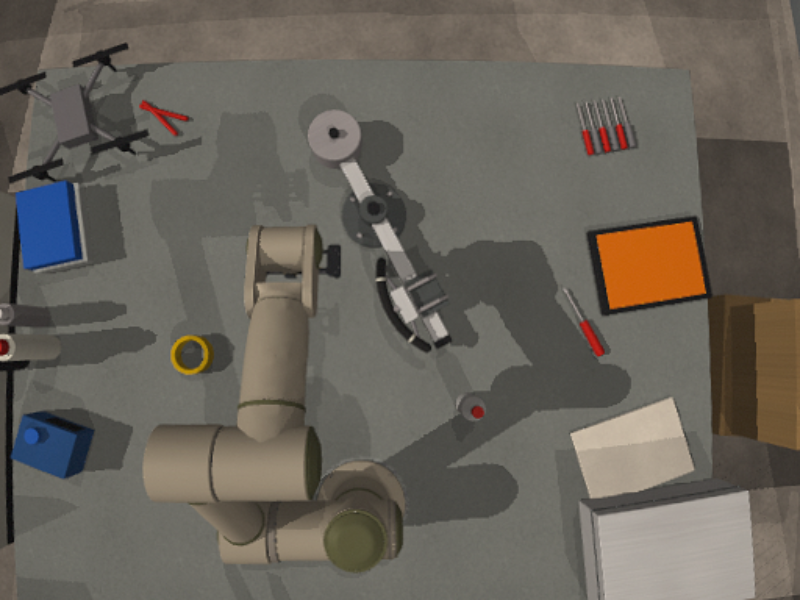

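The boom stands still with its knob at (373,208) and its arm now to the lower right, ending near (437,345). The fingers at (330,260) are clear of the guard. The tape roll (191,355), spray can (472,408) and screwdriver (585,322) are where they started.

```bash
python3 -c "
from rig import bot
print(bot.finish_job())"
```

```text
the job is handed in; nothing more can be done
None
```

I firmed the trim down in one unbroken pass from the free end to beyond the pivot mark, then handed the job in at about 10 s; the hand-in returned no verdict. Single noisy force readings between the marks were 2.0–4.2 N (model estimate about 3 N). Afterwards the boom stood still, by my estimate well short of its stop, the fingers were clear of the guard, and the other things on the bench had not moved.

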